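# Shim the rocking gauge stand

## Task

The dial-gauge stand rocks because one of its feet, at the front left corner of its base, hangs clear of the worktop. Without grasping or lifting anything, push the wooden wedge, thin end first, along the worktop under that foot until it is snug and takes up the whole gap, without shoving the stand or jacking it up. Then press down firmly, with about 10 N for a second, on the base's corner above that foot, which must no longer give, and move clear, leaving the wedge in place and the other things alone.

Things in the scene. Friction and masses are not known exactly. Their poses are not given: they have to be found in the camera images.
- stand: Dial-gauge stand, loose, about 3.5 kg: grey base plate 180 (x) x 220 (y) x 16 mm, underside 34 mm and top 50 mm above the worktop, on four button feet (10 mm radius, round bottoms) at x = +-75, y = +-95 mm; steel column with arm and dial right of its middle, 215 mm high. Origin: centre of the base at worktop level; x points away from its front (robot's side), y to its left, z up.
- loose_foot (a point): Lowest point of the hanging foot (front left, x = -75, y = +95 mm from the stand's origin), 10 mm above the worktop at the start; the other three feet stand on the worktop. Unshimmed, 3 to 4.5 N down on that corner tips the base onto this foot. The point moves with the stand.
- loose_corner (a point): The point on the top of the base plate straight above the hanging foot, 50 mm above the worktop; the place to press. The plate's front edge is 15 mm in front of it, its left edge 15 mm to its left.
- wedge: Loose wooden wedge, 90 g, flat on the worktop before the hanging foot: 100 mm long (x), 60 wide (y), 20 thick at the butt (x = -50 mm), tapering evenly to 3 at the tip (x = +50 mm). Origin: centre of its underside; z up. Snug when the foot's middle is about 38 mm in from the tip (x = +12 mm); each 6 mm more lifts the foot 1 mm.
- wedge_butt (a point): The middle of the wedge's upright thick end face, 10 mm above the worktop: 60 mm wide, 20 mm high, the face to push on. Pushing takes about 1 N; when the wedge comes up snug against the foot this rises to 5 N and more. Friction then holds the wedge where it is left.
- wedge_tip (a point): The middle of the wedge's thin edge, at worktop level.
- gauge_block: Bystander: small white block with a pin on top, 30 x 30 x 36 mm, in front of the stand. Origin: centre of its underside. Not to be moved.
- tape_roll: Bystander: roll of black tape lying flat, 70 mm across, 18 mm high, to the left of the stand. Origin: centre of its underside. Not to be moved.
- pliers: Bystander: blue-handled pliers lying flat, 51 x 155 x 13 mm, in front of the stand to the right. Origin: centre of their underside. Not to be moved.
Things that resemble listed ones, but are neither listed nor needed, are in the scene too. What is meant by the wedge is not yellow, and is the smaller of those in its own colour.

How it is judged:
On the way, in this order (a step that is already met when the one before it is completed fails the run):
1. the wedge is pushed under the hanging foot, thin end first, until it is snug (x of loose_foot in the frame of wedge between -0.006 and 0.02 m and y of loose_foot in the frame of wedge between -0.024 and 0.024 m), for 0.2 s.
2. the fingers press the base down with more than 5 N and it stays level (it no longer rocks) (contact force between the fingers and stand above 5 N and horizontal distance between the grasp point and loose_corner below 0.035 m and angle between stand's own z axis and vertical below 0.018 rad), for 0.2 s.
At the end, for the whole second after the job is handed in: The wedge lies flat under the formerly hanging foot, the foot's middle within 24 mm of the wedge's centre line and 30 to 56 mm in from its tip (snug is about 38 mm, so at most about 1.3 mm of slack or 3 mm of lift); the base is level within 0.018 rad, and all is at rest (all of step 1 and angle between stand's own z axis and vertical below 0.018 rad and height (world z) of wedge below 0.004 m and linear speed of each of stand, wedge below 0.01 m/s); the robot touches nothing.
It fails at once if the wedge is lifted or tipped (height (world z) of wedge above 0.012 m or angle between wedge's own z axis and vertical above 0.25 rad).
It fails at once if the stand is lifted (height (world z) of stand above 0.012 m).
It fails at once if the stand is shoved more than 20 mm (distance of stand from where it was at the start of the episode above 0.02 m).
It fails at once if the stand is pressed with more than 45 N (contact force between the fingers and stand above 45 N).
It fails at once if a bystander is moved more than 20 mm (distance of any of gauge_block, tape_roll, pliers from where it was at the start of the episode above 0.02 m).
It also fails if it takes over 48 s, if anything falls off the work surface, if the arm or the gripper's body presses on something with over 40 N, if the wrist force passes 120 N, or if a joint passes its speed limit or range.

## Robot

A 6-joint arm with a two-finger parallel gripper is mounted at the origin on a cart in front of the work surface, level with it; the furniture and walls round the work are solid. World frame = base frame: x ahead of the robot, y to its left, z up, the work surface at z = 0. Lengths are in m, angles in rad, forces in N, time in s.
With the tool pointing down it reaches from about 0.35 to 0.725 m from the base axis. Payload 4.3 kg.
Tool frame: the origin (TCP) lies at the very end of the fingers, on their centre line; the grasp point (between the pads) lies 19 mm behind it; z points along the fingers, y is the direction in which the jaws open and shut (so a half turn about z gives the same grasp; the last joint's range is limited). The gripper opens to 85 mm and grips with 20 to 120 N. Pads are 22 mm wide; open, the fingers measure 114 mm over their backs; the gripper's body (76 mm by 85 mm) begins 54 mm behind the grasp point. The pads swing forward as they close: fully open they stand 13 mm farther back than shut.
Start: joints at [1.003, 0.377, 0.081, 1.274, 0, 1.46], TCP at [0.254, 0.516, 0.231] pointing down, gripper open.
Joint ranges: [-2.72, 2.72], [-0.84, 1.66], [-1.02, 1.22], [-1.77, 2.12], [-1.37, 1.28], [-3.14, 3.14]. Speed limits (rad/s): [2.57, 2.57, 3.14, 3.14, 3.14, 3.14].

## Interface

Orientations are given as a rotation vector (axis times angle).
In Python, from bench import r gives the robot as it stands.
- The arm moves only by the tool send_rows, never from a script. Its argument "motion" is a list of rows, each an object of numbers: "x", "y", "z": the shift along the tool's x, y, z in mm; "ax", "ay", "az": the turn, a rotation vector about the tool's x, y, z in rad. In form: [{"x": .., "y": .., "z": .., "ax": .., "ay": .., "az": ..}, ...]. A call has 1 to 12 rows; each row is the pose to reach, as a shift and turn from the pose measured when the call began, along the tool's axes at that moment; what a row does not reach only later rows make up. A row lasts 1/8 s, in which the tool goes at most 62.5 mm and 10.7 degrees, less where a joint would pass 70% of its speed; a pose out of reach is approached as far as the arm can. A call with a gripper value outside its range is refused whole. "grip" is the opening, from 0 (shut) to 1 (fully open), set as the call begins (left out, the last holds). The fingers move at their own pace and stop on an object; the grip force is fixed at half the most. Time passes only in rows, so rows that repeat a pose let the fingers close. It gives the time, the measured TCP pose, the force and the opening at its end, in the units of the state.
- r.observe(): the state, without advancing time (a new reading comes with each control period).
- r.capture(name): name is "scene" or "side" or "wrist"; returns (picture, depth): 400x640x3 uint8, red, green, blue; 400x640 float32, m along the optical axis (not along the pixel's ray), 0 where there is no reading.
- r.camera_params(name): a dict with "intrinsics" (3x3 intrinsics, pixels), "view" (4x4, takes a point from world to camera coordinates). Camera axes: x right, y up, looking along -z (the intrinsics and any distortion apply to the point x, -y, -z); pixel columns grow to the right and rows downward; lengths in m; the calibration is good to about 2 mm. The wrist camera is an equidistant fisheye: a pixel r from the principal point sees the ray r / f radians off the axis. A picture is of the moment at which its call begins: read the wrist's pose just before it. camera_params takes no time and is no camera call; for the wrist camera it gives the pose at the moment of the call.
- r.close_job(): hands the job in, once; it reports no verdict.
Trained networks look in the newest picture that a camera, given by its name, has taken for a name from the list of things; names that differ only in an ending like _2 or _b are one class to them, and where a whole thing is asked for, a point or a joint stands for the part that bears it (a point fixed in the world has none). Each returns a list of dicts, best first, with "p" (0 to 1); they miss things now and then, are a little off and sometimes report something else, mostly with a low value. They report only what shows in the picture. A call takes as long as a camera call. They do not tell look-alikes from the thing itself.
- r.cut_out(camera, target): "region" (400x640 bool, what is visible of it) and "box" ([left, top, width, height] in pixels, round what is visible of it).
The state is a dict: "t": time; "q": joint angles; "qvel": joint speeds; "effort": joint torques, N m; "tool_pos": TCP position; "tool_rot": TCP orientation; "ft_force": force on the tool from outside, world axes, zero at the start; "wrist_torque": the same for the moment, N m; "gripper_width": finger opening in m.
Only numpy, scipy, OpenCV 4.12 (cv2) and the standard library are available. Lean on these libraries where they do the work, as an engineer would, in place of code of your own. Each camera call takes 0.05 s, during which the arm holds its last target. There are 200 camera calls.

## Working session

There is one attempt and no reset: what is moved stays moved. The work goes in short steps, Python scripts to look and compute and a tool call to move; the robot and the scene stay as the last step left them, time stands still between calls to the robot, and variables do not carry over. Pictures are saved under pics/ and viewed, about 8 in all and at most 12, crops included, and the job is handed in when it is done.

Besides the shell and the picture viewer there is one more tool, called after "Call:" as a command line: name --argument value ..., lists and objects as JSON in quotes. send_rows: Moves the arm, as the interface text tells. Its arguments: {"type":"object","properties":{"motion":{"type":"array"},"grip":{"type":"number"}},"required":["motion"]}

```bash
ls; mkdir -p pics; cat > h.py <<'E'
import numpy as np, cv2
from scipy.spatial.transform import Rotation as R
from bench import r
def cloud(name,depth):
    p=r.camera_params(name);K=np.array(p["intrinsics"]);V=np.linalg.inv(np.array(p["view"]))
    v,u=np.mgrid[0:400,0:640]
    P=np.stack([(u-K[0,2])/K[0,0]*depth,-(v-K[1,2])/K[1,1]*depth,-depth,np.ones_like(depth)],-1)
    return (P@V.T)[...,:3]
def proj(name,pt):
    p=r.camera_params(name);K=np.array(p["intrinsics"])
    c=np.array(p["view"])@np.r_[pt,1]
    return K[0,2]+K[0,0]*c[0]/-c[2],K[1,2]+K[1,1]*c[1]/c[2]
def save(n,im): cv2.imwrite("pics/"+n,cv2.cvtColor(im,cv2.COLOR_RGB2BGR))
E
python3 - <<'E'
from h import *
s=r.observe();print(s)
for n in("scene","side"):
    im,d=r.capture(n);save(n+"1.png",im);np.savez(n+"1.npz",im=im,d=d)
    C=cloud(n,d);np.save(n+"C.npy",C)
    for t in("wedge","stand","gauge_block","tape_roll","pliers"):
        for o in r.cut_out(n,t):
            m=o["region"]&(d>0);P=C[m]
            print(n,t,round(o["p"],2),o["box"],np.median(P,0).round(3),P.min(0).round(3),P.max(0).round(3),im[m].mean(0).round())
E
```

```text
pics
{'t': 0.0, 'q': array([ 1.00271744e+00,  3.78093389e-01,  7.96460704e-02,  1.27434969e+00,
       -1.58520798e-06,  1.46049868e+00]), 'qvel': array([-8.29157482e-04, -1.63389641e-04, -5.05629605e-04, -2.71511283e-04,
        6.22742353e-04,  2.12840452e-05]), 'effort': array([ 4.28593721e-04, -4.63603520e+01,  2.69875252e+01,  2.07214284e-02,
        2.25658135e-05,  1.24714856e-05]), 'tool_pos': array([0.25378171, 0.51526808, 0.23035133]), 'tool_rot': array([-7.12667620e-01, -3.05900765e+00,  2.96380808e-03]), 'ft_force': array([-1.09517874, -0.03808322,  0.08281319]), 'wrist_torque': array([ 0.02651383,  0.04483   , -0.03548772]), 'gripper_width': 0.08527004941058693}
scene wedge 0.7 [201.1, 191.6, 42.6, 45.1] [0.451 0.178 0.017] [ 0.397  0.122 -0.   ] [0.519 0.271 0.03 ] [201. 164. 120.]
scene wedge 0.68 [304.4, 142.3, 43.3, 25.7] [0.77  0.215 0.012] [ 0.714  0.175 -0.001] [0.823 0.267 0.025] [225. 209.  64.]
scene wedge 0.4 [306.8, 149.0, 141.1, 135.5] [ 0.653 -0.101  0.051] [ 0.576 -0.171 -0.003] [0.923 0.102 0.218] [133. 132. 133.]
scene stand 0.7 [307.9, 148.0, 135.7, 137
[... 923 characters left out ...]
1  0.016 -0.004] [0.586 0.088 0.022] [213. 181. 133.]
side stand 0.9 [305.8, 165.3, 119.0, 96.3] [ 0.653 -0.069  0.049] [ 0.575 -0.17  -0.006] [0.792 0.073 0.215] [154. 158. 157.]
side gauge_block 0.67 [322.1, 266.7, 18.4, 18.8] [ 0.498 -0.054  0.02 ] [ 0.482 -0.071 -0.004] [ 0.517 -0.031  0.038] [204. 210. 205.]
side gauge_block 0.34 [280.1, 221.9, 40.8, 47.8] [0.53  0.051 0.01 ] [ 0.481  0.015 -0.004] [0.587 0.088 0.022] [211. 180. 133.]
side tape_roll 0.87 [276.5, 186.2, 29.1, 28.2] [0.624 0.131 0.015] [ 0.59   0.096 -0.005] [0.664 0.174 0.021] [102. 110. 101.]
side pliers 0.79 [339.2, 283.9, 60.0, 53.7] [ 0.463 -0.162  0.008] [ 0.448 -0.246 -0.005] [ 0.509 -0.091  0.014] [124. 149. 164.]
```

```bash
python3 - <<'E'
from h import *
A=[]
for n in("scene","side"):
    f=np.load(n+"1.npz");C=np.load(n+"C.npy");d=f["d"]>0
    A.append(cv2.resize(f["im"][110:360,180:480],(780,650))[:, :])
    x,y,z=C[...,0],C[...,1],C[...,2]
    w=d&(x>.46)&(x<.60)&(y>0.0)&(y<.12)&(z>.0045)&(z<.027)&(f["im"][...,0].astype(int)-f["im"][...,2]>35)
    s=d&(x>.5)&(x<.9)&(y>-.25)&(y<.12)&(z>.044)&(z<.056)
    for k,m in(("wedge",w),("stand",s)):
        q=(C[m][:,:2]*1000).astype(np.float32);print(n,k,m.sum(),cv2.minAreaRect(q),cv2.boxPoints(cv2.minAreaRect(q)).round(0).tolist())
    P=C[w];c,_,_,_=np.linalg.lstsq(np.c_[P[:,:2],np.ones(len(P))],P[:,2],rcond=None);print("plane",c, np.median(P,0))
    for lo in np.arange(.47,.6,.01):
        b=(P[:,0]>=lo)&(P[:,0]<lo+.01)
        if b.sum()>2: print(round(lo,3),b.sum(),np.percentile(P[b,1],[2,98]).round(3),P[b,2].max().round(3),np.median(P[b,2]).round(3))
save("a.png",cv2.resize(np.vstack(A),(420,700))[:600] if 0 else cv2.resize(np.hstack(A),(800,334)))
E
```

```text
scene wedge 1055 ((534.6519775390625, 51.63042449951172), (61.7742919921875, 100.45098114013672), 82.15052795410156) [[481.0, 28.0], [580.0, 14.0], [589.0, 75.0], [489.0, 89.0]]
scene stand 5349 ((673.09326171875, -54.638214111328125), (221.6963653564453, 181.6224365234375), 85.81060028076172) [[574.0, -159.0], [756.0, -172.0], [772.0, 49.0], [591.0, 63.0]]
plane [-0.1355031   0.06599192  0.08145108] [0.52685275 0.04789897 0.01289903]
0.48 99 [0.028 0.078] 0.023 0.019
0.49 123 [0.027 0.086] 0.022 0.019
0.5 116 [0.026 0.083] 0.022 0.018
0.51 119 [0.024 0.083] 0.02 0.016
0.52 106 [0.022 0.082] 0.017 0.014
0.53 107 [0.022 0.08 ] 0.017 0.013
0.54 97 [0.021 0.079] 0.014 0.011
0.55 98 [0.02  0.077] 0.013 0.01
0.56 88 [0.018 0.076] 0.011 0.008
0.57 75 [0.018 0.075] 0.009 0.006
0.58 27 [0.03  0.074] 0.009 0.005
side wedge 761 ((532.470703125, 51.332000732421875), (60.336708068847656, 97.95875549316406), 82.65795135498047) [[480.0, 28.0], [577.0, 15.0], [585.0, 75.0], [488.0, 88.0]]
side stand 4835 ((671.63330078125, -54.888282775878906), (219.8414764404297, 182.34799194335938), 85.6456069946289) [[572.0, -158.0], [754.0, -171.0], [771.0, 48.0], [589.0, 62.0]]
plane [-0.1546263   0.0283223   0.09161407] [0.52376675 0.05147753 0.01186042]
0.48 57 [0.029 0.079] 0.021 0.018
0.49 95 [0.028 0.085] 0.022 0.017
0.5 101 [0.027 0.083] 0.021 0.015
0.51 92 [0.024 0.082] 0.018 0.013
0.52 93 [0.022 0.081] 0.017 0.012
0.53 89 [0.022 0.079] 0.015 0.01
0.54 88 [0.021 0.078] 0.014 0.008
0.55 77 [0.019 0.078] 0.012 0.007
0.56 51 [0.018 0.075] 0.009 0.006
0.57 17 [0.016 0.075] 0.007 0.006
```

View pics/a.png

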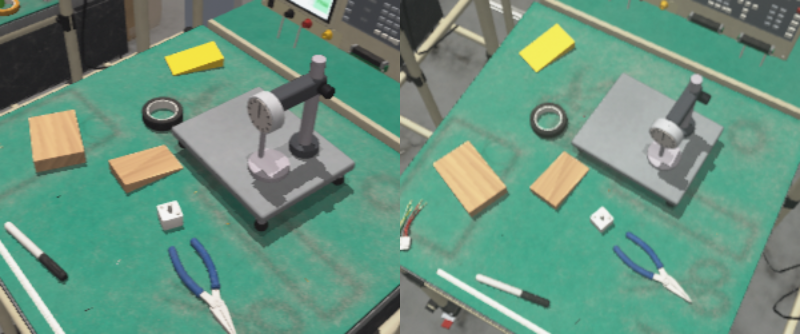

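The overview shows the wedge meant (small, wooden) in front of the stand's front left corner. A larger wooden one and a yellow one lie apart from it. Next I work out the tool-frame shifts.

```bash
cat >> h.py <<'E'
def go(pt,yaw):
    "tool-frame shift (mm) and turn to world point pt, tool z down, tool y at world angle yaw (deg)"
    s=r.observe();Rc=R.from_rotvec(s["tool_rot"]);a=np.radians(yaw)
    y=np.array([np.cos(a),np.sin(a),0]);z=np.array([0,0,-1.]);Rt=R.from_matrix(np.c_[np.cross(y,z),y,z])
    print("t",round(s["t"],2),"pos",s["tool_pos"].round(4),"F",s["ft_force"].round(2),"w",round(s["gripper_width"],4),
     "shift",(Rc.inv().apply(np.array(pt)-s["tool_pos"])*1000).round(1),"turn",(Rc.inv()*Rt).as_rotvec().round(3))
E
python3 - <<'E'
from h import *
go([.448,.063,.15],82.4)
go([.448,.063,.10],82.4)
C=np.load("sideC.npy");D=np.load("sceneC.npy");P=np.r_[C.reshape(-1,3),D.reshape(-1,3)]
m=(P[:,2]>.07)&(P[:,2]<.24)&(P[:,0]>.5)&(P[:,0]<.8)&(P[:,1]>-.2)&(P[:,1]<.12)
print(P[m].min(0),P[m].max(0),np.percentile(P[m],[2,98],axis=0))
print(r.camera_params("wrist")["intrinsics"])
E
```

```text
t 0.6 pos [0.2542 0.5158 0.2313] F [-0.52 -0.07 -0.62] w 0.0854 shift [-374.  -320.5   81.3] turn [ 0.    -0.    -0.325]
t 0.6 pos [0.2542 0.5158 0.2313] F [-0.52 -0.07 -0.62] w 0.0854 shift [-374.  -320.5  131.3] turn [ 0.    -0.    -0.325]
[ 0.61452275 -0.13373226  0.07019063] [ 0.72420381 -0.06982105  0.21759924] [[ 0.61668615 -0.12954084  0.08210034]
 [ 0.71860132 -0.07703744  0.21453629]]
[[309.70691629   0.         323.22128873]
 [  0.         309.70691629 198.90839835]
 [  0.           0.           1.        ]]
```

Call:
send_rows --motion '[{"x": -37, "y": -32, "z": 8, "az": -0.03}, {"x": -75, "y": -64, "z": 16, "az": -0.06}, {"x": -112, "y": -96, "z": 24, "az": -0.1}, {"x": -150, "y": -128, "z": 32, "az": -0.13}, {"x": -187, "y": -160, "z": 40, "az": -0.16}, {"x": -224, "y": -192, "z": 49, "az": -0.2}, {"x": -262, "y": -224, "z": 57, "az": -0.23}, {"x": -299, "y": -256, "z": 65, "az": -0.26}, {"x": -337, "y": -288, "z": 73, "az": -0.3}, {"x": -374, "y": -320, "z": 81, "az": -0.325}, {"x": -374, "y": -320, "z": 81, "az": -0.325}, {"x": -374, "y": -320, "z": 81, "az": -0.325}]' --grip 0.3

```text
schema error: expected keys x, y, z, ax, ay, az
```

```bash
python3 - <<'E'
from h import *
go([.448,.063,.005],82.4)
im,d=r.capture("wrist");save("w1.png",im)
E
```

```text
t 0.6 pos [0.2542 0.5158 0.2313] F [-0.52 -0.07 -0.62] w 0.0854 shift [-374.  -320.5  226.3] turn [ 0.    -0.    -0.325]
```

View pics/w1.png

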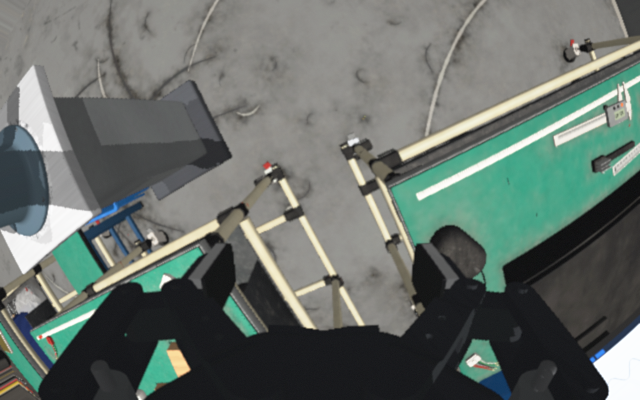

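The move was refused because every row needs all six keys. The wrist picture only shows the start pose over the floor between the benches: fingers at about (215,270) and (430,270), with no scene objects in the way.

Call:
send_rows --motion '[{"x": -37, "y": -32, "z": 8, "ax": 0, "ay": 0, "az": -0.03}, {"x": -75, "y": -64, "z": 16, "ax": 0, "ay": 0, "az": -0.06}, {"x": -112, "y": -96, "z": 24, "ax": 0, "ay": 0, "az": -0.1}, {"x": -150, "y": -128, "z": 32, "ax": 0, "ay": 0, "az": -0.13}, {"x": -187, "y": -160, "z": 40, "ax": 0, "ay": 0, "az": -0.16}, {"x": -224, "y": -192, "z": 49, "ax": 0, "ay": 0, "az": -0.2}, {"x": -262, "y": -224, "z": 57, "ax": 0, "ay": 0, "az": -0.23}, {"x": -299, "y": -256, "z": 65, "ax": 0, "ay": 0, "az": -0.26}, {"x": -337, "y": -288, "z": 73, "ax": 0, "ay": 0, "az": -0.3}, {"x": -374, "y": -320, "z": 81, "ax": 0, "ay": 0, "az": -0.325}, {"x": -374, "y": -320, "z": 81, "ax": 0, "ay": 0, "az": -0.325}, {"x": -374, "y": -320, "z": 81, "ax": 0, "ay": 0, "az": -0.325}]' --grip 0.3

```text
t: 2.15
tool_pos: [0.4479, 0.0638, 0.1504]
tool_rot: [-0.209, -3.134, -0.001]
ft_force: [-1.4, -0.2, 0.2]
gripper_width: 0.0257
```

```bash
python3 - <<'E'
from h import *
go([.448,.063,.005],82.4)
im,d=r.capture("wrist");save("w2.png",im)
E
```

```text
t 2.15 pos [0.4479 0.0638 0.1504] F [-1.38 -0.17  0.22] w 0.0257 shift [ -0.3  -0.8 145.4] turn [ 0.001 -0.    -0.001]
```

View pics/w2.png

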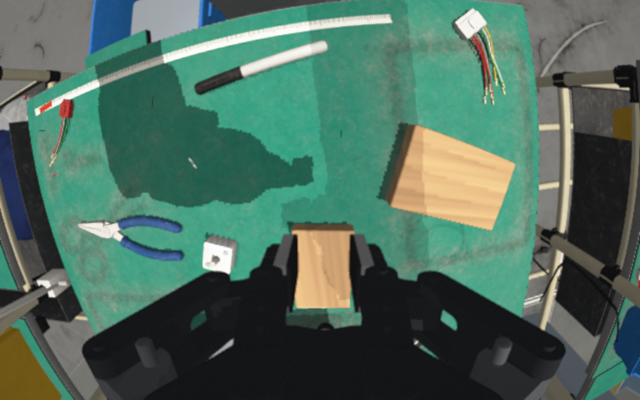

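The wrist view shows the wedge's butt edge level at row 225, columns 293–355. It is centred between the fingers (about column 323), and the landing place is clear. Descending behind the butt.

Call:
send_rows --motion '[{"x": 0, "y": -1, "z": 35, "ax": 0, "ay": 0, "az": 0}, {"x": 0, "y": -1, "z": 70, "ax": 0, "ay": 0, "az": 0}, {"x": 0, "y": -1, "z": 100, "ax": 0, "ay": 0, "az": 0}, {"x": 0, "y": -1, "z": 125, "ax": 0, "ay": 0, "az": 0}, {"x": 0, "y": -1, "z": 138, "ax": 0, "ay": 0, "az": 0}, {"x": 0, "y": -1, "z": 145, "ax": 0, "ay": 0, "az": 0}, {"x": 0, "y": -1, "z": 145, "ax": 0, "ay": 0, "az": 0}, {"x": 0, "y": -1, "z": 145, "ax": 0, "ay": 0, "az": 0}]'

```text
t: 3.2
tool_pos: [0.4485, 0.0634, 0.0062]
tool_rot: [0.207, 3.133, 0.001]
ft_force: [-0.3, -0.6, 0.7]
gripper_width: 0.0257
```

Call:
send_rows --motion '[{"x": -5, "y": 0, "z": 0, "ax": 0, "ay": 0, "az": 0}, {"x": -10, "y": 0, "z": 0, "ax": 0, "ay": 0, "az": 0}, {"x": -15, "y": 0, "z": 0, "ax": 0, "ay": 0, "az": 0}, {"x": -20, "y": 0, "z": 0, "ax": 0, "ay": 0, "az": 0}, {"x": -25, "y": 0, "z": 0, "ax": 0, "ay": 0, "az": 0}, {"x": -30, "y": 0, "z": 0, "ax": 0, "ay": 0, "az": 0}, {"x": -35, "y": 0, "z": 0, "ax": 0, "ay": 0, "az": 0}, {"x": -40, "y": 0, "z": 0, "ax": 0, "ay": 0, "az": 0}, {"x": -45, "y": 0, "z": 0, "ax": 0, "ay": 0, "az": 0}, {"x": -50, "y": 0, "z": 0, "ax": 0, "ay": 0, "az": 0}, {"x": -55, "y": 0, "z": 0, "ax": 0, "ay": 0, "az": 0}]'

```text
t: 4.58
tool_pos: [0.5034, 0.0561, 0.0063]
tool_rot: [0.207, 3.133, 0.001]
ft_force: [0.2, -0.1, 0.4]
gripper_width: 0.0257
```

```bash
cat >> h.py <<'E'
def wedge():
    c0=np.array([.6724,-.0548])
    for n in("scene","side"):
        im,d=r.capture(n);C=cloud(n,d);x,y,z=C[...,0],C[...,1],C[...,2]
        i=im.astype(int)
        w=(d>0)&(x>.46)&(x<.66)&(y>-.01)&(y<.11)&(z>.004)&(z<.027)&(i[...,0]-i[...,2]>35)&(i[...,0]-i[...,1]>12)
        s=(d>0)&(x>.5)&(x<.9)&(y>-.25)&(y<.12)&(z>.044)&(z<.056)
        for k,m in(("wedge",w),("stand",s)):
            q=(C[m][:,:2]*1000).astype(np.float32);b=cv2.minAreaRect(q);print(n,k,m.sum(),[np.round(v,1) for v in b],cv2.boxPoints(b).round(0).tolist())
        save(n+"_%d.png"%(r.observe()["t"]*100),cv2.resize(im[140:290,220:460],(800,500)))
E
python3 - <<'E'
from h import *
go([.448,.063,.005],82.4)
wedge()
E
ls pics
```

```text
t 4.58 pos [0.5034 0.0561 0.0063] F [ 0.25 -0.11  0.41] w 0.0257 shift [55.8 -0.5  1.2] turn [0.001 0.001 0.001]
scene wedge 753 [array([561.5,  47.9]), array([61.6, 96.2]), np.float64(82.3)] [[510.0, 24.0], [605.0, 11.0], [613.0, 72.0], [518.0, 85.0]]
scene stand 5367 [array([632.6, -51.7]), array([221.4, 262.6]), np.float64(85.6)] [[493.0, -152.0], [755.0, -172.0], [772.0, 49.0], [510.0, 69.0]]
side wedge 330 [array([568.4,  46.5]), array([58.7, 64.7]), np.float64(83.4)] [[533.0, 21.0], [597.0, 14.0], [604.0, 72.0], [540.0, 79.0]]
side stand 4825 [array([632.7, -52. ]), array([219.7, 260.8]), np.float64(85.7)] [[494.0, -152.0], [755.0, -171.0], [771.0, 48.0], [511.0, 67.0]]
a.png
scene1.png
scene_462.png
side1.png
side_467.png
w1.png
w2.png
```

Call:
send_rows --motion '[{"x": -3, "y": 0, "z": 0, "ax": 0, "ay": 0, "az": 0}, {"x": -6, "y": 0, "z": 0, "ax": 0, "ay": 0, "az": 0}, {"x": -9, "y": 0, "z": 0, "ax": 0, "ay": 0, "az": 0}, {"x": -12, "y": 0, "z": 0, "ax": 0, "ay": 0, "az": 0}, {"x": -15, "y": 0, "z": 0, "ax": 0, "ay": 0, "az": 0}, {"x": -18, "y": 0, "z": 0, "ax": 0, "ay": 0, "az": 0}, {"x": -20, "y": 0, "z": 0, "ax": 0, "ay": 0, "az": 0}, {"x": -22, "y": 0, "z": 0, "ax": 0, "ay": 0, "az": 0}]'

```text
t: 5.68
tool_pos: [0.5258, 0.0532, 0.0065]
tool_rot: [0.207, 3.133, 0.001]
ft_force: [-0.8, -0.1, 0.3]
gripper_width: 0.0256
```

```bash
python3 - <<'E'
from h import *
go([.5327,.052,.006],82.4)
wedge()
E
ls pics
```

```text
t 5.67 pos [0.5258 0.0532 0.0065] F [-0.81 -0.06  0.33] w 0.0256 shift [-7.  -0.2  0.5] turn [0.001 0.002 0.001]
scene wedge 509 [array([571.1,  45.5]), array([62. , 73.4]), np.float64(85.5)] [[532.0, 17.0], [605.0, 12.0], [610.0, 74.0], [537.0, 79.0]]
scene stand 5392 [array([634.4, -40.1]), array([245. , 262.9]), np.float64(84.6)] [[492.0, -150.0], [754.0, -175.0], [777.0, 69.0], [515.0, 94.0]]
side wedge 158 [array([580.3,  35.1]), array([40.1, 39.5]), np.float64(87.2)] [[560.0, 16.0], [599.0, 14.0], [601.0, 54.0], [562.0, 56.0]]
side stand 4849 [array([634.1, -36.1]), array([251.5, 260.4]), np.float64(85.7)] [[495.0, -152.0], [754.0, -171.0], [773.0, 79.0], [514.0, 99.0]]
a.png
scene1.png
scene_462.png
scene_572.png
side1.png
side_467.png
side_577.png
w1.png
w2.png
```

Pushing on in small steps, watching the force.

Call:
send_rows --motion '[{"x": -1, "y": 0, "z": 0, "ax": 0, "ay": 0, "az": 0}, {"x": -2, "y": 0, "z": 0, "ax": 0, "ay": 0, "az": 0}, {"x": -3, "y": 0, "z": 0, "ax": 0, "ay": 0, "az": 0}, {"x": -4, "y": 0, "z": 0, "ax": 0, "ay": 0, "az": 0}]'

```text
t: 6.28
tool_pos: [0.5301, 0.0526, 0.0065]
tool_rot: [0.207, 3.132, 0.001]
ft_force: [-0.2, 0.7, -0.3]
gripper_width: 0.0256
```

Call:
send_rows --motion '[{"x": -1, "y": 0, "z": 0, "ax": 0, "ay": 0, "az": 0}, {"x": -1.5, "y": 0, "z": 0, "ax": 0, "ay": 0, "az": 0}]'

```text
t: 6.52
tool_pos: [0.5313, 0.0524, 0.0065]
tool_rot: [0.207, 3.133, 0.001]
ft_force: [-1.1, 0.0, 2.1]
gripper_width: 0.0259
```

Call:
send_rows --motion '[{"x": -1, "y": 0, "z": 0, "ax": 0, "ay": 0, "az": 0}, {"x": -1.5, "y": 0, "z": 0, "ax": 0, "ay": 0, "az": 0}]'

```text
t: 6.78
tool_pos: [0.5321, 0.0523, 0.0064]
tool_rot: [0.207, 3.134, 0.001]
ft_force: [-3.2, 0.3, 2.7]
gripper_width: 0.0257
```

Call:
send_rows --motion '[{"x": -1, "y": 0, "z": 0, "ax": 0, "ay": 0, "az": 0}, {"x": -1.5, "y": 0, "z": 0, "ax": 0, "ay": 0, "az": 0}]'

```text
t: 7.02
tool_pos: [0.5327, 0.0522, 0.0062]
tool_rot: [-0.207, -3.134, -0.001]
ft_force: [-4.3, 0.4, 4.3]
gripper_width: 0.0256
```

Call:
send_rows --motion '[{"x": -1, "y": 0, "z": 0, "ax": 0, "ay": 0, "az": 0}, {"x": -2, "y": 0, "z": 0, "ax": 0, "ay": 0, "az": 0}]'

```text
t: 7.28
tool_pos: [0.5334, 0.0521, 0.006]
tool_rot: [-0.207, -3.132, -0.002]
ft_force: [-7.1, 1.2, 5.1]
gripper_width: 0.0259
```

Call:
send_rows --motion '[{"x": -1, "y": 0, "z": 0, "ax": 0, "ay": 0, "az": 0}, {"x": -2, "y": 0, "z": 0, "ax": 0, "ay": 0, "az": 0}]'

```text
t: 7.52
tool_pos: [0.5337, 0.0521, 0.0057]
tool_rot: [-0.206, -3.129, -0.002]
ft_force: [-7.5, 1.8, 5.4]
gripper_width: 0.0256
```

```bash
python3 - <<'E'
from h import *
go([.5337,.052,.006],82.4)
wedge()
E
ls pics
```

```text
t 7.53 pos [0.5337 0.0521 0.0057] F [-7.5   1.77  5.44] w 0.0256 shift [-0.  -0.1 -0.3] turn [ 0.001 -0.006  0.001]
scene wedge 408 [array([574.3,  44.4]), array([59.7, 66. ]), np.float64(86.6)] [[540.0, 17.0], [606.0, 13.0], [609.0, 72.0], [543.0, 76.0]]
scene stand 5412 [array([638.1, -47. ]), array([231.8, 252. ]), np.float64(85.6)] [[504.0, -153.0], [755.0, -172.0], [773.0, 59.0], [521.0, 78.0]]
side wedge 106 [array([584.9,  29.2]), array([29.1, 30.2]), np.float64(88.1)] [[569.0, 15.0], [599.0, 14.0], [600.0, 43.0], [570.0, 44.0]]
side stand 4843 [array([637.9, -34.8]), array([254.8, 252.5]), np.float64(85.6)] [[502.0, -152.0], [754.0, -172.0], [774.0, 82.0], [522.0, 102.0]]
a.png
scene1.png
scene_462.png
scene_572.png
scene_757.png
side1.png
side_467.png
side_577.png
side_762.png
w1.png
w2.png
```

Over 7 N, and geometry puts the foot about 11 mm ahead of the wedge centre, so the wedge is snug. Backing off and rising, with the fingers closing once clear.

Call:
send_rows --motion '[{"x": 2, "y": 0, "z": 0, "ax": 0, "ay": 0, "az": 0}, {"x": 6, "y": 0, "z": 0, "ax": 0, "ay": 0, "az": 0}, {"x": 12, "y": 0, "z": 0, "ax": 0, "ay": 0, "az": 0}, {"x": 20, "y": 0, "z": -2, "ax": 0, "ay": 0, "az": 0}, {"x": 25, "y": 0, "z": -20, "ax": 0, "ay": 0, "az": 0}, {"x": 25, "y": 0, "z": -50, "ax": 0, "ay": 0, "az": 0}, {"x": 25, "y": 0, "z": -85, "ax": 0, "ay": 0, "az": 0}, {"x": 25, "y": 0, "z": -115, "ax": 0, "ay": 0, "az": 0}, {"x": 25, "y": 0, "z": -125, "ax": 0, "ay": 0, "az": 0}, {"x": 25, "y": 0, "z": -125, "ax": 0, "ay": 0, "az": 0}]'

```text
t: 8.88
tool_pos: [0.5099, 0.0552, 0.1309]
tool_rot: [-0.206, -3.13, -0.002]
ft_force: [-1.1, 0.5, 0.3]
gripper_width: 0.0258
```

```bash
python3 - <<'E'
from h import *
wedge()
go([.605,.046,.09],82.4)
E
ls -t pics|head -2
```

```text
scene wedge 679 [array([575.2,  46.7]), array([61.8, 65. ]), np.float64(83.2)] [[539.0, 20.0], [604.0, 12.0], [611.0, 74.0], [547.0, 81.0]]
scene stand 5381 [array([673.1, -54.9]), array([222. , 183.3]), np.float64(85.5)] [[573.0, -158.0], [756.0, -173.0], [773.0, 48.0], [591.0, 63.0]]
side wedge 258 [array([572.5,  46.4]), array([60.5, 60.3]), np.float64(81.3)] [[538.0, 21.0], [598.0, 12.0], [607.0, 72.0], [547.0, 81.0]]
side stand 4828 [array([672.4, -55.1]), array([219.9, 181.8]), np.float64(85.5)] [[573.0, -157.0], [754.0, -172.0], [772.0, 47.0], [590.0, 62.0]]
t 8.97 pos [0.5087 0.0552 0.1295] F [-0.31  0.14 -0.87] w 0.0254 shift [-97.    3.5  38.7] turn [ 0.001 -0.008  0.001]
side_897.png
scene_892.png
```

The stand is unmoved. The wedge butt at (0.543, 0.051) puts the foot about 12.6 mm ahead of the wedge centre and 3 mm off its centre line. Now pressing with closed fingers.

Call:
send_rows --motion '[{"x": -20, "y": 1, "z": 5, "ax": 0, "ay": 0, "az": 0}, {"x": -45, "y": 2, "z": 10, "ax": 0, "ay": 0, "az": 0}, {"x": -70, "y": 2, "z": 20, "ax": 0, "ay": -0.008, "az": 0}, {"x": -90, "y": 2, "z": 30, "ax": 0, "ay": -0.008, "az": 0}, {"x": -98, "y": 2, "z": 45, "ax": 0, "ay": -0.008, "az": 0}, {"x": -98, "y": 2, "z": 60, "ax": 0, "ay": -0.008, "az": 0}, {"x": -98, "y": 2, "z": 68, "ax": 0, "ay": -0.008, "az": 0}, {"x": -98, "y": 2, "z": 72, "ax": 0, "ay": -0.008, "az": 0}, {"x": -98, "y": 2, "z": 72, "ax": 0, "ay": -0.008, "az": 0}]' --grip 0

```text
t: 10.1
tool_pos: [0.6052, 0.0445, 0.0567]
tool_rot: [-0.206, -3.134, -0.001]
ft_force: [0.0, -0.3, 0.2]
gripper_width: 0.0001
```

Call:
send_rows --motion '[{"x": 0, "y": 0, "z": 1, "ax": 0, "ay": 0, "az": 0}, {"x": 0, "y": 0, "z": 3, "ax": 0, "ay": 0, "az": 0}, {"x": 0, "y": 0, "z": 5, "ax": 0, "ay": 0, "az": 0}]'

```text
t: 10.48
tool_pos: [0.6054, 0.0445, 0.0519]
tool_rot: [0.206, 3.135, 0.001]
ft_force: [-0.6, -0.4, 0.4]
gripper_width: -0.0003
```

Call:
send_rows --motion '[{"x": 0, "y": 0, "z": 1, "ax": 0, "ay": 0, "az": 0}, {"x": 0, "y": 0, "z": 2, "ax": 0, "ay": 0, "az": 0}, {"x": 0, "y": 0, "z": 3, "ax": 0, "ay": 0, "az": 0}]'

```text
t: 10.85
tool_pos: [0.6054, 0.0445, 0.0493]
tool_rot: [0.206, 3.134, 0.001]
ft_force: [-1.9, 0.3, 7.7]
gripper_width: 0.0002
```

Call:
send_rows --motion '[{"x": 0, "y": 0, "z": 1, "ax": 0, "ay": 0, "az": 0}, {"x": 0, "y": 0, "z": 1.5, "ax": 0, "ay": 0, "az": 0}]'

```text
t: 11.1
tool_pos: [0.6055, 0.0445, 0.0493]
tool_rot: [0.206, 3.134, 0.001]
ft_force: [-3.3, 0.1, 11.9]
gripper_width: -0.0001
```

Call:
send_rows --motion '[{"x": 0, "y": 0, "z": 1.5, "ax": 0, "ay": 0, "az": 0}, {"x": 0, "y": 0, "z": 1.5, "ax": 0, "ay": 0, "az": 0}, {"x": 0, "y": 0, "z": 1.5, "ax": 0, "ay": 0, "az": 0}, {"x": 0, "y": 0, "z": 1.5, "ax": 0, "ay": 0, "az": 0}, {"x": 0, "y": 0, "z": 1.5, "ax": 0, "ay": 0, "az": 0}, {"x": 0, "y": 0, "z": 1.5, "ax": 0, "ay": 0, "az": 0}, {"x": 0, "y": 0, "z": 1.5, "ax": 0, "ay": 0, "az": 0}]'

```text
t: 11.98
tool_pos: [0.6055, 0.0445, 0.0493]
tool_rot: [0.206, 3.133, 0.001]
ft_force: [-3.4, -0.2, 11.3]
gripper_width: -0.0
```

```bash
python3 - <<'E'
from h import *
wedge()
E
ls -t pics|head -2
```

```text
scene wedge 678 [array([574.8,  46.4]), array([60.8, 63.7]), np.float64(82.9)] [[539.0, 20.0], [603.0, 12.0], [610.0, 73.0], [547.0, 80.0]]
scene stand 5272 [array([673. , -55.6]), array([220.8, 182. ]), np.float64(85.4)] [[574.0, -158.0], [755.0, -173.0], [772.0, 47.0], [591.0, 62.0]]
side wedge 508 [array([572.5,  46.7]), array([60.3, 60.8]), np.float64(82.3)] [[538.0, 21.0], [599.0, 13.0], [607.0, 73.0], [546.0, 81.0]]
side stand 4341 [array([672.6, -55.4]), array([218.9, 181.7]), np.float64(85.6)] [[574.0, -158.0], [755.0, -171.0], [772.0, 47.0], [590.0, 61.0]]
side_1207.png
scene_1202.png
```

Held at 11–12 N with no give: the height stayed at 0.0493 m, and neither wedge nor stand moved. Moving clear upward and back.

Call:
send_rows --motion '[{"x": 0, "y": 0, "z": -3, "ax": 0, "ay": 0, "az": 0}, {"x": 0, "y": 0, "z": -12, "ax": 0, "ay": 0, "az": 0}, {"x": 0, "y": 0, "z": -40, "ax": 0, "ay": 0, "az": 0}, {"x": 10, "y": 0, "z": -75, "ax": 0, "ay": 0, "az": 0}, {"x": 40, "y": 0, "z": -105, "ax": 0, "ay": 0, "az": 0}, {"x": 75, "y": 0, "z": -120, "ax": 0, "ay": 0, "az": 0}, {"x": 110, "y": 0, "z": -130, "ax": 0, "ay": 0, "az": 0}, {"x": 130, "y": 0, "z": -130, "ax": 0, "ay": 0, "az": 0}, {"x": 130, "y": 0, "z": -130, "ax": 0, "ay": 0, "az": 0}, {"x": 130, "y": 0, "z": -130, "ax": 0, "ay": 0, "az": 0}]'

```text
t: 13.32
tool_pos: [0.4773, 0.0614, 0.1793]
tool_rot: [0.206, 3.132, 0.001]
ft_force: [0.5, -0.9, -0.9]
gripper_width: -0.0
```

```bash
python3 - <<'E'
from h import *
wedge()
im=[cv2.imread(f"pics/{f}") for f in __import__("os").popen("ls -t pics|sed 's/^//'|head -2").read().split()]
cv2.imwrite("pics/final.png",cv2.resize(np.hstack(im),(800,250)))
for t in("gauge_block","tape_roll","pliers"):
    print(t,[(o["p"],o["box"]) for o in r.cut_out("side",t)[:1]])
print(r.observe()["ft_force"],r.observe()["t"])
E
```

```text
scene wedge 678 [array([576.2,  46.3]), array([61.3, 65.9]), np.float64(82.1)] [[539.0, 20.0], [605.0, 11.0], [613.0, 72.0], [548.0, 81.0]]
scene stand 5358 [array([673.1, -54.6]), array([222.1, 181.7]), np.float64(86.2)] [[575.0, -159.0], [756.0, -172.0], [771.0, 50.0], [590.0, 62.0]]
side wedge 451 [array([573.7,  46.5]), array([60.7, 60.4]), np.float64(82.2)] [[540.0, 21.0], [600.0, 12.0], [608.0, 72.0], [548.0, 81.0]]
side stand 4843 [array([672.4, -55. ]), array([219.6, 181.6]), np.float64(85.8)] [[574.0, -158.0], [755.0, -171.0], [771.0, 48.0], [590.0, 61.0]]
gauge_block [(0.67, [321.7, 267.6, 18.9, 19.3])]
tape_roll [(0.77, [293.2, 185.9, 11.9, 28.8])]
pliers [(0.89, [340.3, 285.7, 58.6, 51.0])]
[-0.22791216 -0.01188714  0.23069683] 13.575
```

View pics/final.png

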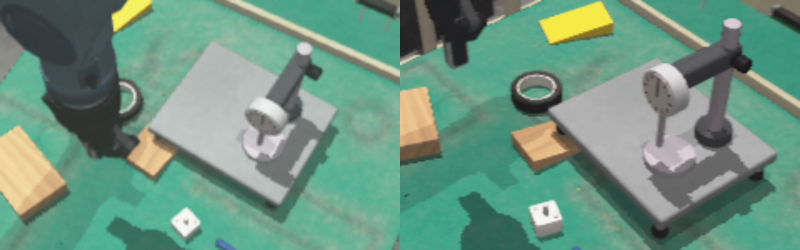

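The final picture shows the wedge under the front left foot (scene half, about (550,140)), with the stand, tape roll and gauge block in place and the gripper clear above. Handing in.

```bash
python3 -c "
from bench import r
print(r.close_job())"
```

```text
the job is handed in; nothing more can be done
None
```

I pushed the wooden wedge thin end first under the hanging foot until it was snug, pressed the corner down, moved clear and handed the job in at about 13.6 s. No verdict is reported.

- **Wedge:** the push force rose to 7.5 N as the wedge came up snug. The foot's middle is about 12 mm ahead of the wedge's centre (about 38 mm in from the tip) and about 3 mm off its centre line.
- **Press:** I held 11–12 N on the corner for about a second. The fingertip height stayed at 49.3 mm, so the corner did not give, and the wedge did not move.
- **Last checks:** the stand was within about 1 mm of its starting position. The gauge block and pliers were detected within about 2 pixels of their first boxes, and the robot touched nothing.
- **Mismatches and limits:**
  - The tape roll's last box in the side camera was narrower because the arm partly hid it. It looks untouched in the scene view.
  - The wedge's final position varies by 1–2 mm between looks.
  - I inferred that the base is level from the press not giving; I did not measure its tilt directly.
- **Refused move:** the first move call was refused because its rows lacked some keys. Nothing moved.

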